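# Make up the breakfast and supper caddies

## Task

Make up the two table caddies from the stock on the worktop: the supper kit goes in the long caddy, with the slim spice jar in its narrow end compartment and the pepper mill and the yellow-lidded mustard jar in its two wide ones (either way round); the breakfast kit goes in the short caddy, the jam jar and the fruit tin in a compartment each. Set the things down gently, without dropping them, so that all stand upright on the caddy floors, let go, and leave the glass of juice and the cup of tea standing where they are.

Things in the scene. Friction and masses are not known exactly. Their poses are not given: they have to be found in the camera images.
- long_caddy: Long oak table caddy, immovable, 92 (x) by 252 (y) mm. Open compartments in a row along its y, all 76 mm in x: two wide, 76 mm in y, centred at y = +76 and -8 mm, one narrow, 60 mm in y, at y = -84 mm. Floors 9 mm above the origin (centre of underside, z up); side walls 8 mm thick to z = 39 mm, dividers 8 mm to 34, end boards 12 mm to 72. Starts with y crosswise to the robot, within 0.25 rad.
- short_caddy: Short oak table caddy, immovable, 92 (x) by 184 (y) mm. Two open compartments in a row along its y, each 76 by 76 mm, centred at y = +42 and -42 mm. Floors 9 mm above the origin (centre of underside, z up); side walls 8 mm thick to z = 39 mm, divider 8 mm to 34, end boards 12 mm to 72. Starts with y crosswise to the robot, within 0.25 rad.
- mill: Glass pepper mill with a steel head, the tallest of the stock: round, 56 mm across the glass (up to 78 mm), a 48 mm neck at 78 to 88 mm, a steel head up to 52 mm across from 88 to 123 mm, fixed to the glass (it does not turn); a short-fingered gripper takes it by the head, about 100 mm up. 0.34 kg. Origin: centre of its underside, z up the axis.
- mustard_jar: Small glass jar of yellow mustard with a domed yellow lid, round, 57 mm across, 85 mm high, lid from 74 mm up; 54 mm between the fingers just below and on the lid. 0.22 kg. Origin: centre of its underside, z up the axis.
- spice_jar: Slim glass spice jar with a tall red cap, round, 43 mm across the glass and 45 mm across the cap (85 to 106 mm), 106 mm high; clearly the narrowest of the stock. 0.11 kg. Origin: centre of its underside, z up the axis.
- jam_jar: Bulbous glass jar of red jam with a flat grey lid marked with red, round, 61 mm across, 90 mm high, lid from 79 mm up. 0.24 kg. Origin: centre of its underside, z up the axis.
- fruit_tin: Food tin with a printed paper label and bare metal ends, a straight cylinder 57 mm across and 72 mm high, the shortest of the stock. 0.18 kg. Origin: centre of its underside, z up the axis.
- juice: Straight glass of orange juice, 69 mm across, 100 mm high, standing among the stock; not part of either kit. Origin: centre of its underside.
- tea_cup: White cup of tea, bowl 71 mm across and 62 mm high, with a ring handle, standing among the stock; not part of either kit. The bowl's axis stands at y = +12 mm from the origin (underside), the handle reaches to y = -48 mm.
Not all that is in view belongs to the job. Leave any green or purple look-alike of the mustard_jar alone.

How it is judged:
At the end, for the whole second after the job is handed in: Spice jar, mill, mustard jar in the long caddy, jam and tin in the short, each in its compartment: within 12 mm of the centre in x and y, on the floor (underside 4 to 14 mm above the caddy's), upright to 0.1 rad, at rest, released; juice and cup within 20 mm of their start, upright to 0.1 rad ((((x of mill in the frame of long_caddy between -0.012 and 0.012 m and y of mill in the frame of long_caddy between 0.064 and 0.088 m) and (x of mustard_jar in the frame of long_caddy between -0.012 and 0.012 m and y of mustard_jar in the frame of long_caddy between -0.02 and 0.004 m)) or ((x of mill in the frame of long_caddy between -0.012 and 0.012 m and y of mill in the frame of long_caddy between -0.02 and 0.004 m) and (x of mustard_jar in the frame of long_caddy between -0.012 and 0.012 m and y of mustard_jar in the frame of long_caddy between 0.064 and 0.088 m))) and x of spice_jar in the frame of long_caddy between -0.012 and 0.012 m and y of spice_jar in the frame of long_caddy between -0.096 and -0.072 m and (((x of jam_jar in the frame of short_caddy between -0.012 and 0.012 m and y of jam_jar in the frame of short_caddy between 0.03 and 0.054 m) and (x of fruit_tin in the frame of short_caddy between -0.012 and 0.012 m and y of fruit_tin in the frame of short_caddy between -0.054 and -0.03 m)) or ((x of jam_jar in the frame of short_caddy between -0.012 and 0.012 m and y of jam_jar in the frame of short_caddy between -0.054 and -0.03 m) and (x of fruit_tin in the frame of short_caddy between -0.012 and 0.012 m and y of fruit_tin in the frame of short_caddy between 0.03 and 0.054 m))) and z of mill in the frame of long_caddy between 0.004 and 0.014 m and angle between each of mill, mustard_jar, spice_jar, jam_jar, fruit_tin, juice, tea_cup's own z axis and vertical below 0.1 rad and linear speed of each of mill, mustard_jar, spice_jar, jam_jar, fruit_tin below 0.02 m/s and angular speed of each of mill, mustard_jar, spice_jar, jam_jar, fruit_tin below 0.2 rad/s and contact force between the fingers and mill below 0.3 N and z of mustard_jar in the frame of long_caddy between 0.004 and 0.014 m and contact force between the fingers and mustard_jar below 0.3 N and z of spice_jar in the frame of long_caddy between 0.004 and 0.014 m and contact force between the fingers and spice_jar below 0.3 N and z of jam_jar in the frame of short_caddy between 0.004 and 0.014 m and contact force between the fingers and jam_jar below 0.3 N and z of fruit_tin in the frame of short_caddy between 0.004 and 0.014 m and contact force between the fingers and fruit_tin below 0.3 N and distance of each of juice, tea_cup from where it was at the start of the episode below 0.02 m); the robot touches nothing.
It fails at once if the glass of juice is pushed more than 20 mm or tipped (distance of juice from where it was at the start of the episode above 0.02 m or angle between juice's own z axis and vertical above 0.2 rad).
It fails at once if the cup of tea is pushed more than 20 mm or tipped (distance of tea_cup from where it was at the start of the episode above 0.02 m or angle between tea_cup's own z axis and vertical above 0.2 rad).
It fails at once if a thing of the kits is dropped: it moves faster than 0.6 m/s (a fall of about 18 mm) while no finger holds it ((linear speed of mill above 0.6 m/s and contact force between the fingers and mill below 0.2 N) or (linear speed of mustard_jar above 0.6 m/s and contact force between the fingers and mustard_jar below 0.2 N) or (linear speed of spice_jar above 0.6 m/s and contact force between the fingers and spice_jar below 0.2 N) or (linear speed of jam_jar above 0.6 m/s and contact force between the fingers and jam_jar below 0.2 N) or (linear speed of fruit_tin above 0.6 m/s and contact force between the fingers and fruit_tin below 0.2 N)).
It also fails if it takes over 128 s, if anything falls off the work surface, if the arm or the gripper's body presses on something with over 40 N, if the wrist force passes 120 N, or if a joint passes its speed limit or range.

## Robot

A 6-joint arm with a two-finger parallel gripper is mounted at the origin on a cart in front of the work surface, level with it; the furniture and walls round the work are solid. World frame = base frame: x ahead of the robot, y to its left, z up, the work surface at z = 0. Lengths are in m, angles in rad, forces in N, time in s.
With the tool pointing down it reaches from about 0.25 to 0.85 m from the base axis. Payload 12.5 kg.
Tool frame: the origin (TCP) lies midway between the tips of the shut fingers; the grasp point (between the pads) lies 19 mm behind it; z points along the fingers, y is the line along which they close (so a half turn about z gives the same grasp; the last joint's range is limited). The gripper opens to 93 mm and grips with 3 to 60 N. Pads are 15 mm wide; open, the fingers measure 128 mm over their backs; the gripper's body (75 mm by 188 mm) begins 65 mm behind the grasp point.
Start: joints at [1.092, 0.351, 1.652, -0, 1.139, -0.085], TCP at [0.211, 0.508, 0.219] pointing down, gripper open.
Joint ranges: [-2.75, 2.75], [-0.79, 2.1], [0.01, 2.65], [-1.57, 4.71], [0.07, 3.14], [-2.87, 2.87]. Speed limits (rad/s): [2.22, 2.22, 2.79, 3.14, 3.14, 3.14].

## Interface

Orientations are given as a 3x3 rotation matrix whose columns are the frame's x, y, z axes.
In Python, from plant import * gives the robot as it stands.
- The arm moves only by the tool apply_moves, never from a script. Its argument "plan" is text: rows parted by semicolons, each of 7 numbers parted by spaces: the shift along the tool's x, y, z in mm, then the turn, a rotation vector about the tool's x, y, z in degrees, then the opening, from -1 (shut) to 1 (fully open). A call has 1 to 20 rows; each row is the pose to reach, as a shift and turn from the pose commanded when the call began, along the tool's axes at that moment; what a row does not reach only later rows make up. A row lasts 1/12 s, in which the tool goes at most 41.7 mm and 7.16 degrees, less where a joint would pass 70% of its speed; a pose out of reach is approached as far as the arm can. A call with a gripper value outside its range is refused whole. The fingers move at their own pace and stop on an object; "newtons" is the grip in N (left out, the last holds). Time passes only in rows, so rows that repeat a pose let the fingers close. It gives the time, the measured TCP pose, the force, the opening and the grip force at its end, in the units of the state.
- read_state(): the state, without advancing time (a new reading comes with each control period).
- grab_frame(name): name is "scene" or "side" or "wrist"; returns (picture, depth): 384x512x3 uint8, red, green, blue; 384x512 float32, m along the optical axis (not along the pixel's ray), 0 where there is no reading.
- get_calibration(name): a dict with "intrinsics" (3x3 intrinsics, pixels), "dist_coeffs" ([k1, k2, p1, p2, k3] as OpenCV has them; the pictures are not rectified), "pose" (4x4, takes a point from camera to world coordinates). Camera axes: x right, y up, looking along -z (the intrinsics and any distortion apply to the point x, -y, -z); pixel columns grow to the right and rows downward; lengths in m; the calibration is good to about 2 mm. A picture is of the moment at which its call begins: read the wrist's pose just before it. get_calibration takes no time and is no camera call; for the wrist camera it gives the pose at the moment of the call.
- finish_job(): hands the job in; it is judged then, once.
The state is a dict: "clock": time; "joint_pos": joint angles; "dq": joint speeds; "joint_torque": joint torques, N m; "position": TCP position; "eef_rot": TCP orientation; "ft_force": force on the tool from outside, world axes, zero at the start; "torque": the same for the moment, N m; "finger_gap": finger opening in m; "gripper_force": force on a finger pad.
Only numpy, scipy, OpenCV 4.12 (cv2) and the standard library are available. Lean on these libraries where they do the work, as an engineer would, in place of code of your own. Each camera call takes 0.05 s, during which the arm holds its last target. There are 200 camera calls.

## Working session

There is one attempt and no reset: what is moved stays moved. The work goes in short steps, Python scripts to look and compute and a tool call to move; the robot and the scene stay as the last step left them, time stands still between calls to the robot, and variables do not carry over. Pictures are saved under pics/ and viewed, at most 14 in all, crops included, and the job is handed in when it is done.

Besides the shell and the picture viewer there is one more tool, called as name(argument=value, ...), one argument or row to a line, values as JSON. apply_moves: Moves the arm, as the interface text tells. Its arguments: {"type":"object","properties":{"plan":{"type":"string"},"newtons":{"type":"number"}},"required":["plan"]}

```bash
ls; mkdir -p pics; cat > h.py <<'E'
from plant import *
import numpy as np, cv2
def cloud(name):
    c=get_calibration(name); im,d=grab_frame(name)
    K=np.array(c["intrinsics"],float); D=np.array(c["dist_coeffs"],float); T=np.array(c["pose"],float)
    v,u=np.mgrid[0:384,0:512]
    p=cv2.undistortPoints(np.stack([u,v],-1).reshape(-1,1,2).astype(np.float64),K,D).reshape(384,512,2)
    P=np.stack([p[...,0]*d,-p[...,1]*d,-d,np.ones_like(d)],-1)@T.T
    W=P[...,:3]; W[d<=0]=np.nan
    return im,d,W,T
E
python3 - <<'E'
from h import *
for n in("scene","side","wrist"):
    im,d,W,T=cloud(n); cv2.imwrite(f"pics/{n}0.png",im[...,::-1]); np.savez(f"{n}0.npz",im=im,W=W,d=d)
    print(n,T.round(3).tolist(),(d>0).mean(), np.nanmin(W.reshape(-1,3),0),np.nanmax(W.reshape(-1,3),0))
print(read_state())
a=np.hstack([cv2.imread(f"pics/{n}0.png") for n in("scene","side")]);
E
```

```text
pics
scene [[-0.651, -0.458, 0.606, 1.406], [0.759, -0.384, 0.525, 0.767], [-0.008, 0.802, 0.598, 0.902], [0.0, 0.0, 0.0, 1.0]] 0.9396820068359375 [-1.34953418 -2.13922165 -1.12505104] [1.56546654 0.9123217  0.86873744]
side [[-0.341, -0.743, 0.576, 1.398], [0.94, -0.278, 0.198, 0.272], [0.013, 0.609, 0.793, 1.231], [0.0, 0.0, 0.0, 1.0]] 0.9624125162760416 [-2.18194218 -1.10512483 -1.11990948] [1.19310569 1.14330507 1.10854828]
wrist [[0.383, -0.887, -0.257, 0.14], [0.924, 0.367, 0.108, 0.538], [-0.001, -0.279, 0.96, 0.385], [0.0, 0.0, 0.0, 1.0]] 0.9960428873697916 [-0.50369649 -0.5281617  -0.90878108] [0.56853651 1.49247468 0.33378861]
{'clock': 0.15, 'joint_pos': array([ 1.09238080e+00,  3.51126701e-01,  1.65227365e+00, -1.90325305e-05,
        1.13910867e+00, -8.46187286e-02]), 'dq': array([ 0.00197453, -0.00031492, -0.00162001, -0.00120223,  0.00032866,
        0.00118218]), 'joint_torque': array([ 4.32117859e-04, -4.97454429e+01, -2.85345143e+01,  6.99624256e-02,
        2.45153188e-02, -4.39248561e-05]), 'position': array([0.21089954, 0.50766663, 0.21821861]), 'eef_rot': array([[-9.23461945e-01,  3.83689810e-01, -4.06520993e-04],
       [ 3.83690021e-01,  9.23461582e-01, -8.21432635e-04],
       [ 6.02311872e-05, -9.14539827e-04, -9.99999580e-01]]), 'ft_force': array([ 0.22984527, -0.01334686,  0.35092274]), 'torque': array([-0.02847395, -0.0212145 , -0.03114268]), 'gripper_force': 0.0, 'finger_gap': 0.09324283436997172}
```

View pics/scene0.png

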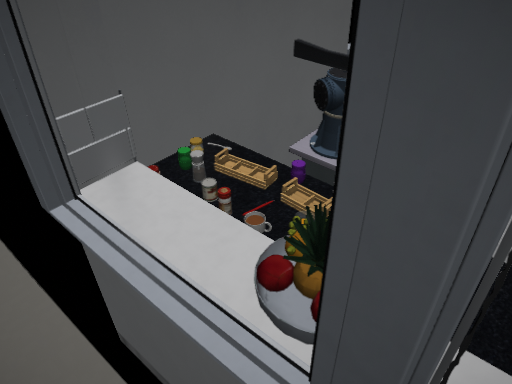

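View pics/side0.png

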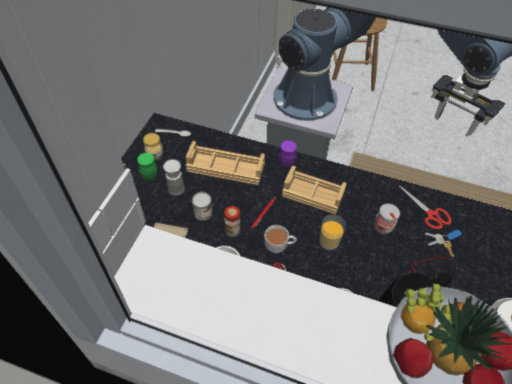

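```bash
cat > top.py <<'E'
import numpy as np, cv2
# top-down orthographic view, 1px=1.5mm ; x up, y left
H=np.full((520,760),-1.0); C=np.zeros((520,760,3),np.uint8)
for n in("scene","side"):
    f=np.load(n+"0.npz"); W=f["W"].reshape(-1,3); c=f["im"].reshape(-1,3)[:,::-1]
    ok=np.isfinite(W).all(1)&(W[:,2]<.25)&(W[:,2]>-.02); W=W[ok];c=c[ok]
    o=np.argsort(W[:,2]);W=W[o];c=c[o]
    r=((.9-W[:,0])/.0015).astype(int); k=((.57-W[:,1])/.0015).astype(int)
    m=(r>=0)&(r<520)&(k>=0)&(k<760)
    for R,Q,z,cc in zip(r[m],k[m],W[m,2],c[m]):
        if z>H[R,Q]: H[R,Q]=z;C[R,Q]=cc
for i in range(0,9): cv2.putText(C,f"{.9-i*.1:.1f}",(0,int(i*.1/.0015)+5),0,.4,(0,255,255))
for i in range(0,12): cv2.putText(C,f"{.57-i*.1:.2f}",(int(i*.1/.0015),515),0,.4,(0,255,255))
cv2.imwrite("pics/top0.png",C)
E
python3 top.py
```

```text
(no output)
```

View pics/top0.png

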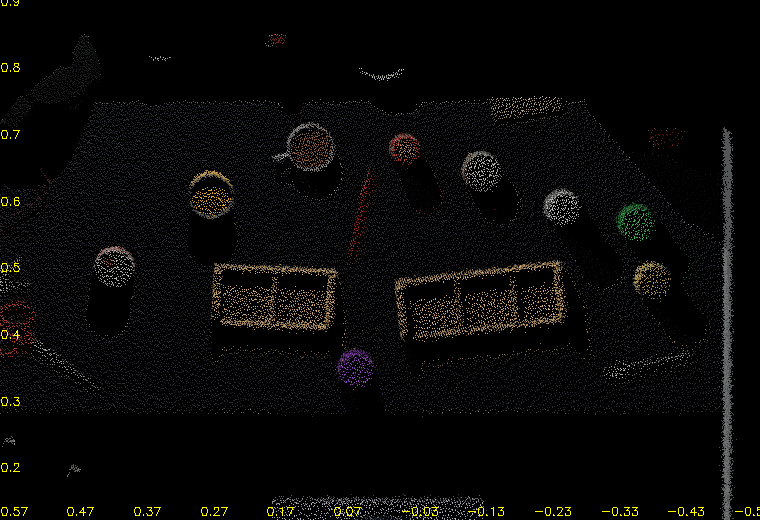

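The side view shows the mill at (175,178), mustard (152,146), spice jar (232,220), grey-topped item (203,207), red/grey-topped item (387,218), juice (331,232), cup (277,238), and the caddies at (225,163) and (314,190). Next I measure heights, circles and caddy poses.

```bash
cat > fit.py <<'E'
import numpy as np, cv2, sys
from scipy.optimize import least_squares
pts={n:np.load(n+"0.npz")["W"].reshape(-1,3) for n in("scene","side")}
obj=dict(A_jamtin=(.50,.40),juice=(.61,.255),cup=(.68,.105),spice=(.68,-.035),B=(.645,-.15),mill=(.59,-.27),green=(.57,-.38),mustard=(.48,-.405),purple=(.35,.04))
for k,(x,y) in obj.items():
  for n,W in pts.items():
    P=W[np.isfinite(W).all(1)]; P=P[(np.hypot(P[:,0]-x,P[:,1]-y)<.05)&(P[:,2]>.012)&(P[:,2]<.2)]
    if len(P)<20: print(k,n,"few",len(P));continue
    zt=np.percentile(P[:,2],98)
    out=[]
    for lo,hi in((.015,zt-.03),(zt-.025,zt-.006)):
        Q=P[(P[:,2]>lo)&(P[:,2]<hi)]
        if len(Q)<15: continue
        r=least_squares(lambda p:np.hypot(Q[:,0]-p[0],Q[:,1]-p[1])-p[2],[x,y,.028],loss="soft_l1",f_scale=.002)
        out.append((r.x.round(4).tolist(),len(Q)))
    T=P[P[:,2]>zt-.006]
    print(k,n,"ztop %.4f"%zt,out,"top mid",((T.max(0)+T.min(0))/2)[:2].round(4),"ext",np.ptp(T,axis=0)[:2].round(3))
for nm,(x0,x1,y0,y1) in dict(short=(.38,.53,.07,.27),long=(.36,.53,-.28,-.02)).items():
  for n,W in pts.items():
    P=W[np.isfinite(W).all(1)]; P=P[(P[:,0]>x0)&(P[:,0]<x1)&(P[:,1]>y0)&(P[:,1]<y1)&(P[:,2]>.015)&(P[:,2]<.085)]
    r=cv2.minAreaRect(P[:,:2].astype(np.float32)); print(nm,n,r,np.percentile(P[:,2],99))
P=pts["side"]; P=P[np.isfinite(P).all(1)]
for x in np.arange(.7,1.2,.05):
    q=P[(abs(P[:,0]-x)<.025)&(abs(P[:,1])<.3)]; print(round(x,2),len(q),np.percentile(q[:,2],[5,50,95]).round(3) if len(q) else "")
E
python3 fit.py
```

```text
A_jamtin scene few 0
A_jamtin side ztop 0.0925 [([0.4979, 0.3986, 0.03], 206), ([0.5033, 0.398, 0.0236], 118)] top mid [0.4996 0.3984] ext [0.059 0.057]
juice scene ztop 0.0995 [([0.6085, 0.2519, 0.0331], 48)] top mid [0.5962 0.2411] ext [0.048 0.047]
juice side ztop 0.0987 [([0.613, 0.2536, 0.027], 325), ([0.608, 0.2538, 0.0331], 169)] top mid [0.6077 0.2535] ext [0.072 0.068]
cup scene ztop 0.0630 [([-46.7394, -135.2408, 143.4428], 30), ([0.6795, 0.1074, 0.0289], 254)] top mid [0.6792 0.1097] ext [0.075 0.086]
cup side ztop 0.0619 [([0.6708, 0.1036, 0.0401], 50), ([0.6783, 0.1054, 0.0259], 397)] top mid [0.6795 0.1107] ext [0.073 0.082]
spice scene ztop 0.1079 [([0.6758, -0.0386, 0.0217], 161), ([0.6753, -0.0395, 0.0217], 54)] top mid [ 0.6746 -0.0386] ext [0.046 0.047]
spice side ztop 0.1083 [([0.6737, -0.0378, 0.0228], 181), ([0.6765, -0.0367, 0.0195], 81)] top mid [ 0.6758 -0.0364] ext [0.046 0.043]
B scene ztop 0.0726 [([0.6438, -0.1545, 0.028], 91), ([0.6442, -0.1533, 0.0259], 93)] top mid [ 0.6424 -0.154 ] ext [0.058 0.058]
B side ztop 0.0724 [([0.6423, -0.1523, 0.0277], 90),
[... 1305 characters left out ...]
0.45232582092285156, 0.16044652462005615), (0.18197020888328552, 0.10151979327201843), 86.95011138916016) 0.07325025029524367
long scene ((0.44768673181533813, -0.1540517807006836), (0.10078312456607819, 0.2580637037754059), 6.471080303192139) 0.07211495284151144
long side ((0.4468766748905182, -0.15136584639549255), (0.10448882728815079, 0.2531180679798126), 5.346613883972168) 0.07252207972005063
0.7 3187 [-0.006 -0.001  0.072]
0.75 1197 [-0.005 -0.001  0.011]
0.8 100 [0.074 0.087 0.094]
0.85 58 [0.172 0.189 0.193]
0.9 5136 [0.27  0.278 0.839]
0.95 9934 [0.271 0.457 0.866]
1.0 12159 [0.27  0.486 0.89 ]
1.05 6741 [0.27  0.274 0.837]
1.1 4147 [0.271 0.275 0.904]
1.15 20712 [0.29  0.669 1.095]
```

```bash
python3 - <<'E'
import numpy as np
from scipy.optimize import least_squares
for n in("scene","side"):
    W=np.load(n+"0.npz")["W"].reshape(-1,3); W=W[np.isfinite(W).all(1)]
    for nm,L,x0,x1,y0,y1 in(("short",.184,.38,.53,.06,.27),("long",.252,.36,.53,-.29,-.02)):
        P=W[(W[:,0]>x0)&(W[:,0]<x1)&(W[:,1]>y0)&(W[:,1]<y1)&(W[:,2]>.064)&(W[:,2]<.079)]
        m=np.median(P[:,1]); ym=(y0+y1)/2
        a=P[P[:,1]>ym];b=P[P[:,1]<ym]
        ca=(a.max(0)+a.min(0))[:2]/2;cb=(b.max(0)+b.min(0))[:2]/2
        ma,mb=a.mean(0),b.mean(0)
        d=ca-cb;e=(ma-mb)[:2]
        print(n,nm,len(a),len(b),"mid ctr",((ca+cb)/2).round(4),"mean ctr",((ma+mb)/2).round(4),"L",np.hypot(*d).round(4),np.hypot(*e).round(4),"yaw deg",np.degrees(np.arctan2(-d[0],d[1])).round(2),np.degrees(np.arctan2(-e[0],e[1])).round(2))
    if n=="side":
        P=W[(np.hypot(W[:,0]-.5,W[:,1]-.398)<.045)]
        for z in np.arange(.01,.1,.008):
            q=P[abs(P[:,2]-z)<.005]
            if len(q)>10: print("jam z%.3f r90 %.4f dy %.4f"%(z,np.percentile(np.hypot(q[:,0]-.4996,q[:,1]-.3984),50),np.ptp(q[:,1])))
    q=W[(W[:,0]>.72)&(W[:,0]<.95)&(W[:,2]>.06)&(W[:,1]<.3)&(W[:,1]>-.5)]
    for y in np.arange(-.5,.31,.1):
        r=q[abs(q[:,1]-y)<.05]
        for z0,z1 in((.06,.15),(.15,.25),(.25,.4),(.4,.8)):
            s=r[(r[:,2]>z0)&(r[:,2]<z1)]
            if len(s)>3: print("  y%.1f z%.2f-%.2f n%d xmin %.3f"%(y,z0,z1,len(s),np.percentile(s[:,0],2)))
E
```

```text
scene short 41 54 mid ctr [0.4571 0.1583] mean ctr [0.4598 0.1587 0.0697] L 0.1707 0.171 yaw deg -5.08 -4.59
scene long 48 41 mid ctr [ 0.4492 -0.153 ] mean ctr [ 0.4507 -0.1519  0.0694] L 0.2404 0.2394 yaw deg 6.43 5.88
  y-0.2 z0.25-0.40 n781 xmin 0.895
  y-0.2 z0.40-0.80 n2446 xmin 0.899
  y-0.1 z0.25-0.40 n375 xmin 0.895
  y-0.0 z0.25-0.40 n437 xmin 0.895
  y0.1 z0.25-0.40 n515 xmin 0.895
  y0.2 z0.25-0.40 n606 xmin 0.895
  y0.3 z0.25-0.40 n342 xmin 0.894
side short 73 68 mid ctr [0.4548 0.1602] mean ctr [0.4554 0.1597 0.0696] L 0.1707 0.1711 yaw deg -2.18 -3.19
side long 66 67 mid ctr [ 0.4477 -0.1514] mean ctr [ 0.4493 -0.1508  0.0692] L 0.2403 0.2394 yaw deg 7.36 7.32
jam z0.010 r90 0.0270 dy 0.0618
jam z0.018 r90 0.0286 dy 0.0537
jam z0.026 r90 0.0289 dy 0.0592
jam z0.034 r90 0.0293 dy 0.0617
jam z0.042 r90 0.0293 dy 0.0580
jam z0.050 r90 0.0292 dy 0.0597
jam z0.058 r90 0.0279 dy 0.0572
jam z0.066 r90 0.0268 dy 0.0561
jam z0.074 r90 0.0263 dy 0.0442
jam z0.082 r90 0.0245 dy 0.0591
jam z0.090 r90 0.0221 dy 0.0591
  y-0.2 z0.25-0.40 n745 xmin 0.895
  y-0.2 z0.40-0.80 n3500 xmin 0.899
  y-0.1 z0.25-0.40 n876 xmin 0.894
  y-0.0 z0.06-0.15 n100 xmin 0.781
  y-0.0 z0.25-0.40 n930 xmin 0.893
  y0.1 z0.15-0.25 n15 xmin 0.836
  y0.1 z0.25-0.40 n986 xmin 0.894
  y0.2 z0.15-0.25 n43 xmin 0.830
  y0.2 z0.25-0.40 n1045 xmin 0.894
  y0.3 z0.25-0.40 n547 xmin 0.894
```

```bash
cat > go.py <<'E'
import sys; from h import *
from scipy.spatial.transform import Rotation as R
s=read_state(); p=s["position"]; M=s["eef_rot"]
x,y,z,yaw=map(float,sys.argv[1:5]); a=np.radians(yaw)  # yaw: world angle of tool x, deg
T=np.array([[np.cos(a),np.sin(a),0],[np.sin(a),-np.cos(a),0],[0,0,-1]])
print("mm",(M.T@(np.array([x,y,z])-p)*1000).round(1),"deg",np.degrees(R.from_matrix(M.T@T).as_rotvec()).round(2),"t %.2f"%s["clock"],"gap %.4f"%s["finger_gap"],"F",s["ft_force"].round(1),"pos",p.round(4),"yaw %.1f"%np.degrees(np.arctan2(M[1,0],M[0,0])),"q",s["joint_pos"].round(2))
E
python3 go.py .4995 .3985 .19 90
```

```text
mm [-308.4    9.9   28.2] deg [-5.000e-02  3.000e-02  6.744e+01] t 0.15 gap 0.0932 F [ 0.2 -0.   0.4] pos [0.2109 0.5077 0.2182] yaw 157.4 q [ 1.09  0.35  1.65 -0.    1.14 -0.08]
```

apply_moves(
  plan="-35 1 0 0 0 7 1; -70 2 0 0 0 14 1; -105 3 0 0 0 21 1; -140 4 0 0 0 28 1; -175 5 5 0 0 35 1; -210 7 10 0 0 42 1; -245 8 15 0 0 49 1; -280 9 20 0 0 56 1; -308 10 28 0 0 63 1; -308 10 28 0 0 67.4 1; -308 10 28 0 0 67.4 1; -308 10 28 0 0 67.4 1; -308 10 28 0 0 67.4 1",
  newtons=25,
)

```text
clock: 1.23
position: [0.4986, 0.3994, 0.1908]
eef_rot: [[-0.004, 1.0, -0.0], [1.0, 0.004, 0.0], [0.0, -0.0, -1.0]]
ft_force: [-1.2, 0.1, 0.2]
finger_gap: 0.093
gripper_force: 0.0
```

```bash
python3 go.py .4995 .3985 .064 90; python3 - <<'E'
from h import *
im,d,W,T=cloud("wrist"); cv2.imwrite("pics/w1.png",im[...,::-1]); np.savez("wrist1.npz",im=im,W=W)
P=W.reshape(-1,3);P=P[np.isfinite(P).all(1)]
q=P[(np.hypot(P[:,0]-.5,P[:,1]-.4)<.06)&(P[:,2]>.08)&(P[:,2]<.1)]
print(len(q),q.min(0),q.max(0),((q.min(0)+q.max(0))/2).round(4),np.median(q[:,2]))
E
```

```text
mm [ -0.9   0.9 126.8] deg [-0.01 -0.    0.24] t 1.23 gap 0.0930 F [-1.2  0.1  0.2] pos [0.4986 0.3994 0.1908] yaw 90.2 q [0.6  0.54 1.43 0.   1.17 0.6 ]
3723 [0.46886493 0.36871134 0.08003185] [0.5281786  0.42841885 0.09369929] [0.4985 0.3986 0.0869] 0.09085118807501574
```

View pics/w1.png

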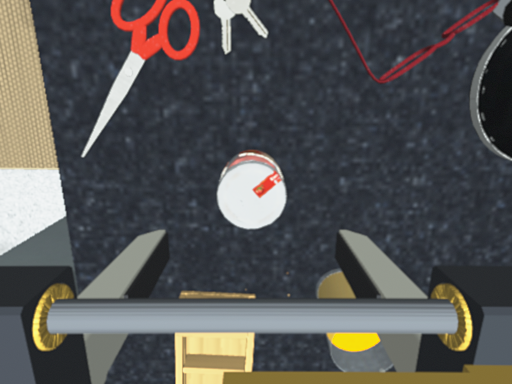

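Wrist view: the jam lid is centred at (252,195), between the fingers, at (0.4985, 0.3986, 0.091), agreeing with the side view. Descend and grip.

apply_moves(
  plan="-1 0 30 0 0 0 1; -1 0 60 0 0 0 1; -1 0 85 0 0 0 1; -1 0 105 0 0 0 1; -1 0 118 0 0 0 1; -1 0 127 0 0 0 1; -1 0 127 0 0 0 1; -1 0 127 0 0 0 1; -1 0 127 0 0 0 0.3; -1 0 127 0 0 0 0.1; -1 0 127 0 0 0 -1; -1 0 127 0 0 0 -1; -1 0 127 0 0 0 -1; -1 0 127 0 0 0 -1; -1 0 127 0 0 0 -1; -1 0 127 0 0 0 -1",
  newtons=25,
)

```text
clock: 2.62
position: [0.4993, 0.398, 0.0638]
eef_rot: [[-0.001, 1.0, 0.0], [1.0, 0.001, 0.0], [0.0, 0.0, -1.0]]
ft_force: [-1.2, 0.1, 2.5]
finger_gap: 0.0598
gripper_force: 25.0
```

```bash
python3 go.py .4563 .20 .20 87
```

```text
mm [-198.   -43.1 -136.2] deg [ 0.01 -0.01  3.04] t 2.62 gap 0.0598 F [-1.2  0.1  2.5] pos [0.4993 0.398  0.0638] yaw 90.0 q [0.6  0.69 1.52 0.   0.93 0.6 ]
```

apply_moves(
  plan="0 0 -15 0 0 0 -1; 0 0 -40 0 0 0 -1; 0 0 -70 0 0 0 -1; 0 0 -100 0 0 0 -1; 0 0 -130 0 0 0 -1; -15 -4 -150 0 0 0 -1; -40 -10 -160 0 0 0 -1; -75 -20 -160 0 0 1 -1; -110 -28 -160 0 0 2 -1; -145 -35 -160 0 0 3 -1; -180 -43 -160 0 0 3 -1; -215 -43 -160 0 0 3 -1; -250 -43 -160 0 0 3 -1; -280 -43 -160 0 0 3 -1; -300 -43 -160 0 0 3 -1; -310 -43 -160 0 0 3 -1; -310 -43 -160 0 0 3 -1; -310 -43 -160 0 0 3 -1; -310 -43 -160 0 0 3 -1",
)

```text
clock: 4.2
position: [0.4565, 0.0889, 0.2235]
eef_rot: [[0.051, 0.999, -0.0], [0.999, -0.051, 0.0], [0.0, -0.0, -1.0]]
ft_force: [-0.2, -0.1, -1.4]
finger_gap: 0.0597
gripper_force: 25.0
```

```bash
cat > look.py <<'E'
import sys; from h import *
n=sys.argv[1]; im,d,W,T=cloud("wrist"); cv2.imwrite(f"pics/{n}.png",im[...,::-1]); np.savez(f"{n}.npz",im=im,W=W)
P=W.reshape(-1,3);P=P[np.isfinite(P).all(1)]
for nm,cx,cy,yaw,L in(("short",.4563,.1596,-3.5,.184),("long",.448,-.152,6.8,.252)):
    # end-board tops (z 64..78), points within the caddy's outline
    a=np.radians(yaw); e=np.array([-np.sin(a),np.cos(a)]); f=np.array([np.cos(a),np.sin(a)])
    q=P[(P[:,2]>.062)&(P[:,2]<.08)]; v=(q[:,:2]-[cx,cy])@e; u=(q[:,:2]-[cx,cy])@f
    c=[]
    for s in(1,-1):
        r=q[(abs(u)<.06)&(abs(v-s*(L/2-.006))<.018)]
        if len(r)<30: c.append(None);continue
        b=cv2.minAreaRect(r[:,:2].astype(np.float32)); c.append(np.array(b[0])); print(nm,s,len(r),np.round(b[0],4),np.round(b[1],4),round(b[2],1),"mean",r.mean(0).round(4))
    if c[0] is not None and c[1] is not None:
        g=c[0]-c[1]; print(" ctr",((c[0]+c[1])/2).round(4),"L",np.hypot(*g).round(4),"yaw",np.degrees(np.arctan2(-g[0],g[1])).round(2))
E
python3 look.py w2; python3 go.py .4563 .20 .20 87
```

```text
short 1 1399 [0.4577 0.2433] [0.0118 0.0764] 87.3 mean [0.4577 0.2425 0.0717]
short -1 59 [0.413  0.0765] [0.0146 0.0067] 46.3 mean [0.4144 0.0773 0.0702]
 ctr [0.4353 0.1599] L 0.1727 yaw -15.01
mm [110.9  -5.8  23.5] deg [-0.01 -0.01  0.1 ] t 4.25 gap 0.0594 F [-0.9  1.3 -2.5] pos [0.4565 0.089  0.2235] yaw 87.1 q [0.09 0.19 1.86 0.   1.1  0.14]
```

View pics/w2.png

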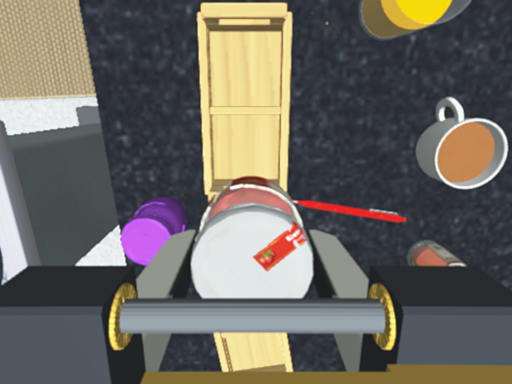

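The wrist view shows the short caddy from (205,10) to (290,195), its divider at row 108, and the jam held level. I'll refine the caddy pose from the wall tops.

```bash
cat > walls.py <<'E'
import sys; from h import *
# rim of caddy from wrist cloud: outer edges of wall tops per slice, then a line through their mid
n,cx,cy,yaw,v0,v1=sys.argv[1],*map(float,sys.argv[2:7])
W=np.load(n+".npz")["W"].reshape(-1,3);P=W[np.isfinite(W).all(1)]
a=np.radians(yaw); e=np.array([-np.sin(a),np.cos(a)]); f=np.array([np.cos(a),np.sin(a)])
z=P[:,2]; v=(P[:,:2]-[cx,cy])@e; u=(P[:,:2]-[cx,cy])@f
m=(z>.034)&(z<.045)&(abs(u)<.06); V=[];U=[]
for c in np.arange(v0,v1,.005):
    k=u[m&(abs(v-c)<.0025)]
    lo,hi=k[k<-.03],k[k>.03]
    if len(lo)>3 and len(hi)>3: V.append(c);U.append((np.median(lo)+np.median(hi))/2)
s,o=np.polyfit(V,U,1); print("slices",len(V),"u offset at v=0 %.4f"%o,"yaw corr %.2f"%np.degrees(-np.arctan(s)),"res %.4f"%np.std(np.array(U)-s*np.array(V)-o))
d=v[(abs(u)<.028)&(z>.03)&(z<.04)]
h,b=np.histogram(d,np.arange(-.13,.131,.004)); print("divider v:",[(round(x+.002,3),int(y)) for x,y in zip(b,h) if y>15])
E
python3 walls.py w2 .455 .159 -2.9 -.06 .07
```

```text
slices 26 u offset at v=0 -0.0021 yaw corr -0.16 res 0.0002
divider v: [(np.float64(-0.004), 156), (np.float64(0.0), 209), (np.float64(0.004), 36), (np.float64(0.076), 56), (np.float64(0.08), 72)]
```

apply_moves(
  plan="25 0 0 0 0 0 -1; 55 -3 0 0 0 0 -1; 85 -5 10 0 0 0 -1; 105 -6 30 0 0 0 -1; 111 -6 55 0 0 0 -1; 111 -6 80 0 0 0 -1; 111 -6 100 0 0 0 -1; 111 -6 115 0 0 0 -1; 111 -6 128 0 0 0 -1; 111 -6 136 0 0 0 -1; 111 -6 142 0 0 0 -1; 111 -6 146 0 0 0 -1; 111 -6 148 0 0 0 -1; 111 -6 149 0 0 0 -1; 111 -6 149 0 0 0 -1; 111 -6 149 0 0 0 -1",
)

```text
clock: 5.58
position: [0.4565, 0.1992, 0.0751]
eef_rot: [[0.052, 0.999, 0.001], [0.999, -0.052, 0.0], [0.0, 0.001, -1.0]]
ft_force: [-0.1, -0.5, -2.3]
finger_gap: 0.0599
gripper_force: 25.0
```

```bash
python3 go.py .4557 .1995 .0732 87
```

```text
mm [ 0.3 -0.8  1.9] deg [ 0.04 -0.02  0.03] t 5.58 gap 0.0599 F [-0.1 -0.5 -2.3] pos [0.4565 0.1992 0.0751] yaw 87.0 q [0.32 0.47 1.9  0.   0.77 0.37]
```

apply_moves(
  plan="0 -1 1 0 0 0 -1; 0 -1 2 0 0 0 -1; 0 -1 2.5 0 0 0 -1; 0 -1 2.5 0 0 0 -1; 0 -1 2.5 0 0 0 0.35; 0 -1 2.5 0 0 0 0.4; 0 -1 2.5 0 0 0 0.6; 0 -1 2.5 0 0 0 0.6; 0 -1 2.5 0 0 0 0.6; 0 -1 -5 0 0 0 0.6; 0 -1 -25 0 0 0 0.6; 0 -1 -55 0 0 0 0.6; 0 -1 -90 0 0 0 0.6; 0 -1 -120 0 0 0 0.6; 0 -1 -140 0 0 0 0.6; 0 -1 -140 0 0 0 0.6",
)

```text
clock: 6.92
position: [0.4569, 0.1997, 0.2193]
eef_rot: [[0.052, 0.999, 0.007], [0.999, -0.052, 0.002], [0.003, 0.007, -1.0]]
ft_force: [-0.3, 0.6, 0.4]
finger_gap: 0.0742
gripper_force: 0.0
```

```bash
cat > obj.py <<'E'
import sys; from h import *
n=sys.argv[1]; im,d,W,T=cloud("wrist"); cv2.imwrite(f"pics/{n}.png",im[...,::-1]); np.savez(f"{n}.npz",im=im,W=W)
P=W.reshape(-1,3);P=P[np.isfinite(P).all(1)]
for a in sys.argv[2:]:
    x,y,h=map(float,a.split(","))
    q=P[(np.hypot(P[:,0]-x,P[:,1]-y)<.05)&(abs(P[:,2]-h)<.007)]
    if len(q)<30: print(a,"few",len(q));continue
    (cx,cy),r=cv2.minEnclosingCircle(q[:,:2].astype(np.float32)); mid=(q.min(0)+q.max(0))/2
    print(a,len(q),"mid",mid[:2].round(4),"ext",np.ptp(q,axis=0)[:2].round(4),"circ %.4f %.4f r %.4f"%(cx,cy,r),"ztop %.4f"%np.percentile(q[:,2],90), "tilt",np.degrees(np.linalg.lstsq(np.c_[q[:,:2],np.ones(len(q))],q[:,2],rcond=None)[0][:2]).round(1))
E
python3 obj.py w3 .4557,.1999,.099; python3 go.py .643 -.153 .2 87; python3 go.py .643 -.153 .2 93
```

```text
.4557,.1999,.099 3229 mid [0.4538 0.1993] ext [0.0599 0.0589] circ 0.4541 0.1994 r 0.0303 ztop 0.1010 tilt [ 0.2 -0.6]
mm [-342.3  204.9   17.2] deg [ 0.23 -0.09  0.04] t 6.97 gap 0.0741 F [0.4 0.2 0. ] pos [0.456  0.1994 0.2169] yaw 87.0 q [ 0.32  0.26  1.79 -0.    1.09  0.37]
mm [-342.3  204.9   17.2] deg [ 0.23 -0.08 -5.96] t 6.97 gap 0.0741 F [0.4 0.2 0. ] pos [0.456  0.1994 0.2169] yaw 87.0 q [ 0.32  0.26  1.79 -0.    1.09  0.37]
```

apply_moves(
  plan="-25 15 0 0 0 0 0.7; -55 33 0 0 0 0 0.7; -87 52 0 0 0 0 0.7; -119 71 0 0 0 0 0.7; -151 90 0 0 0 0 0.7; -183 109 0 0 0 0 0.7; -215 128 0 0 0 0 0.7; -247 147 0 0 0 0 0.7; -279 166 5 0 0 0 0.7; -310 185 15 0 0 0 0.7; -332 199 30 0 0 0 0.7; -342 205 45 0 0 0 0.7; -342 205 45 0 0 0 0.7; -342 205 45 0 0 0 0.7; -342 205 45 0 0 0 0.7",
)

```text
clock: 8.22
position: [0.6419, -0.1521, 0.1697]
eef_rot: [[0.051, 0.999, -0.001], [0.999, -0.051, 0.0], [0.0, -0.001, -1.0]]
ft_force: [-0.2, -0.6, -0.1]
finger_gap: 0.0787
gripper_force: 0.0
```

```bash
python3 obj.py w4 .643,-.153,.072 .675,-.038,.106 .588,-.274,.123;  python3 go.py .643 -.153 .035 87
```

```text
.643,-.153,.072 3352 mid [ 0.6426 -0.1535] ext [0.0561 0.0563] circ 0.6428 -0.1535 r 0.0287 ztop 0.0721 tilt [ 0.  -0.3]
.675,-.038,.106 3972 mid [ 0.6753 -0.0392] ext [0.0438 0.0437] circ 0.6754 -0.0393 r 0.0225 ztop 0.1082 tilt [0.4 0.2]
.588,-.274,.123 2408 mid [ 0.5879 -0.2714] ext [0.0519 0.0465] circ 0.5878 -0.2741 r 0.0263 ztop 0.1245 tilt [-0.5 -2.4]
mm [ -0.9   0.8 135.3] deg [ 0.03 -0.    0.09] t 8.27 gap 0.0790 F [-0.4 -0.   1. ] pos [ 0.6422 -0.152   0.1703] yaw 87.1 q [-0.3   0.6   1.39  0.    1.16 -0.25]
```

Measurements agree across views. Grip the tin at (0.6427, -0.1535).

apply_moves(
  plan="-1.5 0.5 30 0 0 0 0.7; -1.5 0.5 60 0 0 0 0.7; -1.5 0.5 88 0 0 0 0.7; -1.5 0.5 110 0 0 0 0.7; -1.5 0.5 125 0 0 0 0.7; -1.5 0.5 133 0 0 0 0.7; -1.5 0.5 135 0 0 0 0.7; -1.5 0.5 135 0 0 0 0.7; -1.5 0.5 135 0 0 0 0.25; -1.5 0.5 135 0 0 0 0; -1.5 0.5 135 0 0 0 -1; -1.5 0.5 135 0 0 0 -1; -1.5 0.5 135 0 0 0 -1; -1.5 0.5 135 0 0 0 -1; -1.5 0.5 135 0 0 0 -1",
)

```text
clock: 9.52
position: [0.643, -0.1546, 0.0354]
eef_rot: [[0.052, 0.999, 0.001], [0.999, -0.052, -0.0], [-0.0, 0.001, -1.0]]
ft_force: [-2.4, 1.4, 5.9]
finger_gap: 0.057
gripper_force: 25.0
```

```bash
python3 go.py .4513 .1155 .20 87
```

```text
mm [ 259.8 -205.3 -164.8] deg [0.04 0.01 0.03] t 9.52 gap 0.0570 F [-2.4  1.4  5.9] pos [ 0.643  -0.1546  0.0354] yaw 87.0 q [-0.31  0.76  1.46 -0.    0.92 -0.25]
```

apply_moves(
  plan="0 0 -15 0 0 0 -1; 0 0 -40 0 0 0 -1; 0 0 -75 0 0 0 -1; 0 0 -110 0 0 0 -1; 5 -4 -140 0 0 0 -1; 25 -20 -160 0 0 0 -1; 50 -40 -165 0 0 0 -1; 78 -62 -165 0 0 0 -1; 106 -84 -165 0 0 0 -1; 134 -106 -165 0 0 0 -1; 162 -128 -165 0 0 0 -1; 190 -150 -165 0 0 0 -1; 218 -172 -165 0 0 0 -1; 242 -191 -165 0 0 0 -1; 255 -201 -165 0 0 0 -1; 259.5 -205 -165 0 0 0 -1; 259.5 -205 -165 0 0 0 -1; 259.5 -205 -165 0 0 0 -1",
)

```text
clock: 11.02
position: [0.4518, 0.1149, 0.2001]
eef_rot: [[0.051, 0.999, 0.001], [0.999, -0.051, -0.0], [-0.0, 0.001, -1.0]]
ft_force: [-0.2, 0.2, -1.3]
finger_gap: 0.0569
gripper_force: 25.0
```

```bash
python3 go.py .4513 .1153 .046 87
```

```text
mm [  0.4  -0.7 154.1] deg [0.05 0.   0.06] t 11.02 gap 0.0569 F [-0.2  0.2 -1.3] pos [0.4518 0.1149 0.2001] yaw 87.1 q [ 0.15  0.22  1.88 -0.    1.04  0.2 ]
```

apply_moves(
  plan="0.5 -0.5 15 0 0 0 -1; 0.5 -0.5 40 0 0 0 -1; 0.5 -0.5 70 0 0 0 -1; 0.5 -0.5 95 0 0 0 -1; 0.5 -0.5 115 0 0 0 -1; 0.5 -0.5 130 0 0 0 -1; 0.5 -0.5 142 0 0 0 -1; 0.5 -0.5 149 0 0 0 -1; 0.5 -0.5 153 0 0 0 -1; 0.5 -0.5 155 0 0 0 -1; 0.5 -0.5 156 0 0 0 -1; 0.5 -0.5 156.3 0 0 0 -1; 0.5 -0.5 156.3 0 0 0 -1; 0.5 -0.5 156.3 0 0 0 0.3; 0.5 -0.5 156.3 0 0 0 0.4; 0.5 -0.5 156.3 0 0 0 0.55; 0.5 -0.5 156.3 0 0 0 0.55; 0.5 -0.5 156.3 0 0 0 0.55",
)

```text
clock: 12.52
position: [0.4511, 0.1158, 0.0435]
eef_rot: [[0.052, 0.999, 0.0], [0.999, -0.052, 0.0], [0.0, 0.0, -1.0]]
ft_force: [0.1, 0.3, 0.1]
finger_gap: 0.0721
gripper_force: 0.0
```

```bash
python3 go.py .4513 .1153 .0444 87
```

```text
mm [-0.5  0.3 -0.9] deg [ 0.02 -0.    0.04] t 12.52 gap 0.0721 F [0.1 0.3 0.1] pos [0.4511 0.1158 0.0435] yaw 87.0 q [ 0.15  0.48  2.   -0.    0.66  0.2 ]
```

apply_moves(
  plan="0 0 -8 0 0 0 0.55; 0 0 -30 0 0 0 0.55; 0 0 -65 0 0 0 0.55; 0 0 -100 0 0 0 0.55; 0 0 -130 0 0 0 0.55; 0 0 -155 0 0 0 0.55; 0 0 -165 0 0 0 0.55; 0 0 -165 0 0 0 0.55",
)

```text
clock: 13.18
position: [0.4518, 0.1159, 0.2105]
eef_rot: [[0.052, 0.999, 0.004], [0.999, -0.052, 0.001], [0.001, 0.004, -1.0]]
ft_force: [-0.1, -0.8, -0.8]
finger_gap: 0.072
gripper_force: 0.0
```

```bash
python3 obj.py w5 .4513,.116,.081 .454,.199,.100;python3 walls.py w5 .453 .158 -3 -.06 .07; python3 go.py .6753 -.0392 .2 97
```

```text
.4513,.116,.081 2776 mid [0.4516 0.1064] ext [0.056  0.0761] circ 0.4497 0.1053 r 0.0398 ztop 0.0811 tilt [0.  0.3]
.454,.199,.100 4301 mid [0.4539 0.1986] ext [0.06   0.0595] circ 0.4542 0.1986 r 0.0303 ztop 0.1010 tilt [0.2 0.4]
slices 26 u offset at v=0 -0.0003 yaw corr 0.06 res 0.0002
divider v: [(np.float64(-0.08), 42), (np.float64(-0.016), 38), (np.float64(-0.004), 107), (np.float64(0.0), 215), (np.float64(0.004), 108), (np.float64(0.08), 73)]
mm [-143.2  232.     8.9] deg [ 0.08 -0.01 -9.96] t 13.23 gap 0.0723 F [ 0.2 -0.2 -1. ] pos [0.451  0.1158 0.2086] yaw 87.0 q [ 0.15  0.21  1.87 -0.    1.06  0.2 ]
```

View pics/w5.png

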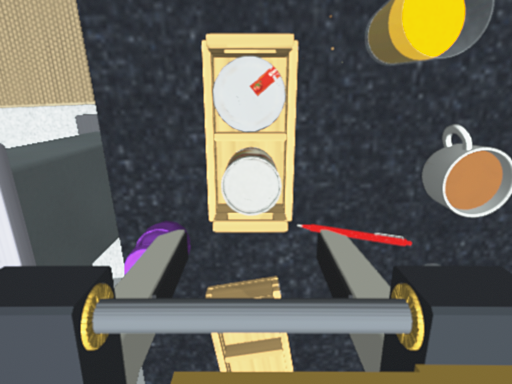

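Breakfast kit done: jam at (250,93) and tin at (251,185) stand level in the two compartments. Next the spice jar.

apply_moves(
  plan="-13 20 0 0 0 0 0.55; -28 46 0 0 0 0 0.3; -45 74 0 0 0 0 0.3; -62 102 0 0 0 -2 0.3; -79 130 0 0 0 -4 0.3; -97 158 0 0 0 -6 0.3; -114 186 0 0 0 -8 0.3; -130 212 5 0 0 -10 0.3; -140 227 10 0 0 -10 0.3; -143 232 10 0 0 -10 0.3; -143 232 10 0 0 -10 0.3; -143 232 10 0 0 -10 0.3; -143 232 10 0 0 -10 0.3",
)

```text
clock: 14.32
position: [0.6744, -0.0382, 0.1981]
eef_rot: [[-0.123, 0.992, -0.001], [0.992, 0.123, 0.0], [0.0, -0.001, -1.0]]
ft_force: [0.5, -0.3, 0.6]
finger_gap: 0.0606
gripper_force: 0.0
```

```bash
python3 obj.py w6 .6753,-.0392,.108;  python3 go.py .6753 -.0392 .076 97
```

```text
.6753,-.0392,.108 2082 mid [ 0.6752 -0.0389] ext [0.0433 0.0439] circ 0.6751 -0.0390 r 0.0223 ztop 0.1082 tilt [-0.1 -1.1]
mm [ -1.1   0.7 122.5] deg [-0.01 -0.01  0.08] t 14.37 gap 0.0606 F [-0.4 -0.5 -0.3] pos [ 0.6745 -0.0382  0.1985] yaw 97.1 q [-0.13  0.6   1.31  0.    1.23 -0.25]
```

apply_moves(
  plan="-1 0.5 25 0 0 0 0.3; -1 0.5 55 0 0 0 0.3; -1 0.5 82 0 0 0 0.3; -1 0.5 102 0 0 0 0.3; -1 0.5 115 0 0 0 0.3; -1 0.5 121 0 0 0 0.3; -1 0.5 122 0 0 0 0.3; -1 0.5 122 0 0 0 0.3; -1 0.5 122 0 0 0 0; -1 0.5 122 0 0 0 -0.1; -1 0.5 122 0 0 0 -1; -1 0.5 122 0 0 0 -1; -1 0.5 122 0 0 0 -1; -1 0.5 122 0 0 0 -1; -1 0.5 122 0 0 0 -1",
  newtons=20,
)

```text
clock: 15.62
position: [0.6762, -0.0401, 0.0772]
eef_rot: [[-0.122, 0.992, 0.001], [0.992, 0.122, -0.0], [-0.0, 0.001, -1.0]]
ft_force: [-1.0, -0.4, 5.9]
finger_gap: 0.0439
gripper_force: 20.0
```

```bash
python3 go.py .448 -.275 .235 97
```

```text
mm [-205.3 -255.1 -158. ] deg [0.06 0.02 0.04] t 15.62 gap 0.0439 F [-1.  -0.4  5.9] pos [ 0.6762 -0.0401  0.0772] yaw 97.0 q [-0.13  0.73  1.4  -0.    1.01 -0.25]
```

apply_moves(
  plan="0 0 -15 0 0 0 -1; 0 0 -40 0 0 0 -1; 0 0 -75 0 0 0 -1; 0 0 -110 0 0 0 -1; 0 0 -140 0 0 0 -1; -10 -13 -158 0 0 0 -1; -27 -35 -158 0 0 0 -1; -45 -58 -158 0 0 0 -1; -64 -82 -158 0 0 0 -1; -83 -106 -158 0 0 0 -1; -102 -130 -158 0 0 0 -1; -121 -154 -158 0 0 0 -1; -140 -178 -158 0 0 0 -1; -158 -202 -158 0 0 0 -1; -175 -228 -158 0 0 0 -1; -187 -247 -158 0 0 0 -1; -190 -253 -158 0 0 0 -1; -190 -253 -158 0 0 0 -1; -190 -253 -158 0 0 0 -1",
)

```text
clock: 17.2
position: [0.4484, -0.2593, 0.2344]
eef_rot: [[-0.122, 0.993, 0.0], [0.993, 0.122, 0.0], [0.0, 0.0, -1.0]]
ft_force: [-0.2, -0.1, -1.3]
finger_gap: 0.044
gripper_force: 20.0
```

```bash
python3 look.py w7; python3 walls.py w7 .448 -.152 6.8 -.1 .11
```

```text
long -1 267 [ 0.4608 -0.2716] [0.0762 0.0117] 4.4 mean [ 0.486  -0.2685  0.0712]
slices 34 u offset at v=0 -0.0011 yaw corr -0.25 res 0.0002
divider v: [(np.float64(-0.116), 42), (np.float64(-0.056), 100), (np.float64(-0.052), 200), (np.float64(-0.048), 100), (np.float64(0.028), 169), (np.float64(0.032), 228), (np.float64(0.036), 90)]
```

View pics/w7.png

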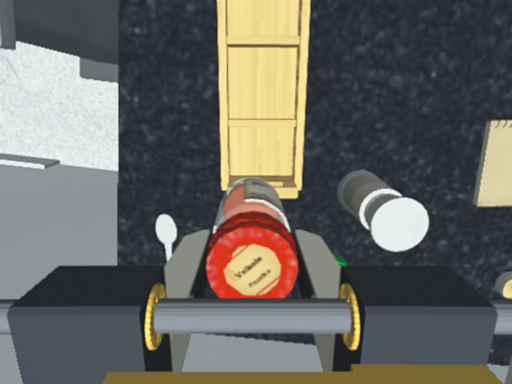

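```bash
python3 go.py .4568 -.2385 .0862 96.6
```

```text
mm [ 19.3  10.5 148.2] deg [ 0.02 -0.    0.46] t 17.25 gap 0.0442 F [ 0.8 -0.3 -1.3] pos [ 0.4487 -0.259   0.2344] yaw 97.1 q [-0.61  0.28  1.71  0.    1.15 -0.74]
```

apply_moves(
  plan="8 4 0 0 0 0 -1; 17 9 5 0 0 0.5 -1; 19.5 10.5 20 0 0 0.5 -1; 19.5 10.5 45 0 0 0.5 -1; 19.5 10.5 70 0 0 0.5 -1; 19.5 10.5 92 0 0 0.5 -1; 19.5 10.5 110 0 0 0.5 -1; 19.5 10.5 125 0 0 0.5 -1; 19.5 10.5 136 0 0 0.5 -1; 19.5 10.5 142 0 0 0.5 -1; 19.5 10.5 145 0 0 0.5 -1; 19.5 10.5 147 0 0 0.5 -1; 19.5 10.5 148 0 0 0.5 -1; 19.5 10.5 148.5 0 0 0.5 -1; 19.5 10.5 148.5 0 0 0.5 -1",
)

```text
clock: 18.5
position: [0.4563, -0.2391, 0.0864]
eef_rot: [[-0.114, 0.994, 0.001], [0.994, 0.114, -0.001], [-0.001, 0.001, -1.0]]
ft_force: [-0.7, -0.3, -0.8]
finger_gap: 0.0443
gripper_force: 20.0
```

```bash
python3 go.py .4568 -.2385 .0862 96.6
```

```text
mm [0.5 0.5 0.2] deg [ 0.05  0.04 -0.07] t 18.50 gap 0.0443 F [-0.7 -0.3 -0.8] pos [ 0.4563 -0.2391  0.0864] yaw 96.5 q [-0.57  0.47  1.85  0.    0.82 -0.69]
```

apply_moves(
  plan="0 0 0.6 0 0 0 -1; 0 0 1.2 0 0 0 -1; 0 0 1.2 0 0 0 -1; 0 0 1.2 0 0 0 0.02; 0 0 1.2 0 0 0 0.1; 0 0 1.2 0 0 0 0.3; 0 0 1.2 0 0 0 0.3; 0 0 1.2 0 0 0 0.3; 0 0 -8 0 0 0 0.3; 0 0 -30 0 0 0 0.3; 0 0 -65 0 0 0 0.3; 0 0 -100 0 0 0 0.3; 0 0 -125 0 0 0 0.5; 0 0 -135 0 0 0 0.5; 0 0 -135 0 0 0 0.5",
)

```text
clock: 19.75
position: [0.4568, -0.2394, 0.2233]
eef_rot: [[-0.114, 0.993, 0.004], [0.993, 0.114, -0.002], [-0.003, 0.003, -1.0]]
ft_force: [0.7, 0.3, -0.2]
finger_gap: 0.0693
gripper_force: 0.0
```

```bash
python3 obj.py w8 .4568,-.2378,.116 .588,-.274,.123; python3 go.py .588 -.274 .2 96.5
```

```text
.4568,-.2378,.116 1906 mid [ 0.4552 -0.2377] ext [0.0431 0.0433] circ 0.4553 -0.2380 r 0.0222 ztop 0.1172 tilt [ 0.2 -1.4]
.588,-.274,.123 2387 mid [ 0.5879 -0.274 ] ext [0.0522 0.052 ] circ 0.5878 -0.2738 r 0.0264 ztop 0.1247 tilt [ 1.5 -1.4]
mm [-49.8 127.   21.5] deg [0.06 0.05 0.04] t 19.80 gap 0.0697 F [-0.2  0.5 -1.1] pos [ 0.4562 -0.239   0.2213] yaw 96.5 q [-0.57  0.28  1.74 -0.    1.12 -0.69]
```

apply_moves(
  plan="-8 20 0 0 0 0 0.5; -19 48 0 0 0 0 0.5; -31 78 0 0 0 0 0.5; -42 106 0 0 0 0 0.5; -48 122 5 0 0 0 0.5; -50 127 15 0 0 0 0.5; -50 127 25 0 0 0 0.5; -50 127 25 0 0 0 0.5; -50 127 25 0 0 0 0.5",
)

```text
clock: 20.55
position: [0.5864, -0.2736, 0.1944]
eef_rot: [[-0.114, 0.994, -0.003], [0.994, 0.114, 0.001], [0.002, -0.003, -1.0]]
ft_force: [0.1, -1.0, 0.8]
finger_gap: 0.0696
gripper_force: 0.0
```

```bash
python3 obj.py w9 .588,-.274,.123; python3 go.py .588 -.274 .081 96.5
```

```text
.588,-.274,.123 3399 mid [ 0.5876 -0.2746] ext [0.0518 0.0524] circ 0.5877 -0.2747 r 0.0266 ztop 0.1245 tilt [ 0.1 -0.5]
mm [ -0.3   1.2 114.5] deg [-0.06 -0.04  0.02] t 20.60 gap 0.0694 F [-0.5 -0.6  0.2] pos [ 0.5869 -0.2739  0.1955] yaw 96.5 q [-0.51  0.55  1.4  -0.    1.19 -0.62]
```

apply_moves(
  plan="-0.8 1 25 0 0 0 0.5; -0.8 1 55 0 0 0 0.5; -0.8 1 80 0 0 0 0.5; -0.8 1 98 0 0 0 0.5; -0.8 1 108 0 0 0 0.5; -0.8 1 112 0 0 0 0.5; -0.8 1 112.5 0 0 0 0.5; -0.8 1 112.5 0 0 0 0.5; -0.8 1 112.5 0 0 0 0.2; -0.8 1 112.5 0 0 0 0; -0.8 1 112.5 0 0 0 -1; -0.8 1 112.5 0 0 0 -1; -0.8 1 112.5 0 0 0 -1; -0.8 1 112.5 0 0 0 -1; -0.8 1 112.5 0 0 0 -1",
  newtons=35,
)

```text
clock: 21.85
position: [0.5892, -0.2751, 0.084]
eef_rot: [[-0.114, 0.993, 0.001], [0.993, 0.114, -0.001], [-0.001, 0.001, -1.0]]
ft_force: [-2.0, 0.5, 5.6]
finger_gap: 0.0496
gripper_force: 35.0
```

```bash
python3 go.py .4385 -.0785 .25 96.5
```

```text
mm [ 212.3 -127.2 -166.2] deg [0.03 0.04 0.04] t 21.85 gap 0.0496 F [-2.   0.5  5.6] pos [ 0.5892 -0.2751  0.084 ] yaw 96.5 q [-0.51  0.68  1.48 -0.    0.98 -0.62]
```

apply_moves(
  plan="0 0 -12 0 0 0 -1; 0 0 -35 0 0 0 -1; 0 0 -65 0 0 0 -1; 0 0 -98 0 0 0 -1; 0 0 -130 0 0 0 -1; 8 -5 -155 0 0 0 -1; 24 -15 -166 0 0 0 -1; 45 -27 -166 0 0 0 -1; 70 -42 -166 0 0 0 -1; 97 -58 -166 0 0 0 -1; 124 -74 -166 0 0 0 -1; 150 -90 -166 0 0 0 -1; 175 -105 -166 0 0 0 -1; 194 -116 -166 0 0 0 -1; 206 -124 -166 0 0 0 -1; 212.5 -127 -166 0 0 0 -1; 212.5 -127 -166 0 0 0 -1; 212.5 -127 -166 0 0 0 -1; 212.5 -127 -166 0 0 0 -1",
)

```text
clock: 23.43
position: [0.4392, -0.0787, 0.2494]
eef_rot: [[-0.114, 0.994, 0.0], [0.994, 0.114, -0.0], [-0.0, 0.0, -1.0]]
ft_force: [-0.0, -0.8, -3.2]
finger_gap: 0.0493
gripper_force: 35.0
```

```bash
python3 look.py w10; python3 walls.py w10 .448 -.152 6.6 .05 .12; python3 go.py .4385 -.0788 .093 96.6
```

```text
short -1 1390 [0.4488 0.0785] [0.0269 0.0767] 87.4 mean [0.4486 0.0726 0.0717]
long 1 856 [ 0.4324 -0.0348] [0.0755 0.0116] 6.6 mean [ 0.4325 -0.0344  0.072 ]
slices 14 u offset at v=0 -0.0016 yaw corr -0.02 res 0.0003
divider v: [(np.float64(0.124), 33)]
mm [  0.   -0.6 156.3] deg [ 0.    0.01 -0.09] t 23.48 gap 0.0495 F [-0.2  0.6 -2.9] pos [ 0.4391 -0.0787  0.2493] yaw 96.5 q [-0.28  0.12  1.87 -0.    1.15 -0.4 ]
```

View pics/w10.png

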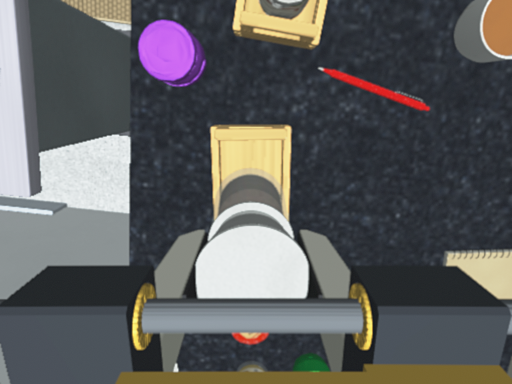

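The mill is held upright over the wide end compartment (rows 125–215, columns 212–292); the end board confirms the caddy pose. Lowering.

apply_moves(
  plan="0 -1 15 0 0 0 -1; 0 -1 40 0 0 0 -1; 0 -1 68 0 0 0 -1; 0 -1 92 0 0 0 -1; 0 -1 112 0 0 0 -1; 0 -1 128 0 0 0 -1; 0 -1 140 0 0 0 -1; 0 -1 148 0 0 0 -1; 0 -1 152 0 0 0 -1; 0 -1 154.5 0 0 0 -1; 0 -1 156 0 0 0 -1; 0 -1 157 0 0 0 -1; 0 -1 157.3 0 0 0 -1; 0 -1 157.3 0 0 0 -1",
)

```text
clock: 24.65
position: [0.4381, -0.0785, 0.093]
eef_rot: [[-0.114, 0.993, 0.001], [0.993, 0.114, -0.001], [-0.001, 0.001, -1.0]]
ft_force: [-1.8, 0.4, 4.7]
finger_gap: 0.0498
gripper_force: 35.0
```

```bash
python3 go.py .438 -.0788 .093 96.5
```

```text
mm [-0.3 -0.1 -0. ] deg [0.07 0.04 0.05] t 24.65 gap 0.0498 F [-1.8  0.4  4.7] pos [ 0.4381 -0.0785  0.093 ] yaw 96.5 q [-0.28  0.36  2.02 -0.    0.76 -0.4 ]
```

Force +4.7 N: the mill rests on the floor. Release and withdraw.

apply_moves(
  plan="0 0 0 0 0 0 0.12; 0 0 0 0 0 0 0.2; 0 0 0 0 0 0 0.5; 0 0 0 0 0 0 0.5; 0 0 0 0 0 0 0.5; 0 0 -8 0 0 0 0.5; 0 0 -30 0 0 0 0.5; 0 0 -65 0 0 0 0.5; 0 0 -100 0 0 0 0.5; 0 0 -130 0 0 0 0.5; 0 0 -145 0 0 0 0.5; 0 0 -145 0 0 0 0.5",
)

```text
clock: 25.65
position: [0.439, -0.0786, 0.2408]
eef_rot: [[-0.114, 0.993, 0.006], [0.993, 0.114, -0.002], [-0.002, 0.006, -1.0]]
ft_force: [-0.6, -0.2, 0.7]
finger_gap: 0.0697
gripper_force: 0.0
```

```bash
python3 obj.py w11 .438,-.0785,.133; python3 go.py .478 -.41 .2 130;  python3 go.py .478 -.41 .2 60
```

```text
.438,-.0785,.133 2632 mid [ 0.4365 -0.078 ] ext [0.0517 0.0523] circ 0.4364 -0.0780 r 0.0264 ztop 0.1335 tilt [ 0.2 -0.4]
mm [-333.9    1.7   39.1] deg [  0.15   0.13 -33.46] t 25.70 gap 0.0699 F [-0.3  0.6 -0.9] pos [ 0.4382 -0.0784  0.2386] yaw 96.5 q [-0.28  0.13  1.88 -0.    1.12 -0.4 ]
mm [-333.9    1.7   39.1] deg [2.000e-01 2.000e-02 3.654e+01] t 25.70 gap 0.0699 F [-0.3  0.6 -0.9] pos [ 0.4382 -0.0784  0.2386] yaw 96.5 q [-0.28  0.13  1.88 -0.    1.12 -0.4 ]
```

apply_moves(
  plan="-18 0 0 0 0 0 0.5; -46 0 0 0 0 0 0.55; -80 0 0 0 0 5 0.55; -114 0 0 0 0 10 0.55; -148 0 0 0 0 15 0.55; -182 0 0 0 0 20 0.55; -216 0 0 0 0 25 0.55; -250 0 5 0 0 30 0.55; -284 1 15 0 0 34 0.55; -312 2 25 0 0 36.5 0.55; -329 2 35 0 0 36.5 0.55; -334 2 40 0 0 36.5 0.55; -334 2 40 0 0 36.5 0.55; -334 2 40 0 0 36.5 0.55; -334 2 40 0 0 36.5 0.55",
)

```text
clock: 26.95
position: [0.4778, -0.4087, 0.1974]
eef_rot: [[0.499, 0.867, 0.0], [0.867, -0.499, 0.0], [0.0, 0.0, -1.0]]
ft_force: [0.3, 0.1, -0.3]
finger_gap: 0.0721
gripper_force: 0.0
```

```bash
python3 obj.py w12 .478,-.41,.082 .566,-.384,.082; python3 go.py .478 -.41 .054 60
```

```text
.478,-.41,.082 2778 mid [ 0.4777 -0.4092] ext [0.053  0.0532] circ 0.4776 -0.4090 r 0.0273 ztop 0.0867 tilt [-0.8 -1.8]
.566,-.384,.082 3378 mid [ 0.5635 -0.3849] ext [0.0533 0.0532] circ 0.5638 -0.3852 r 0.0274 ztop 0.0870 tilt [ 1.4 -1.1]
mm [ -1.    0.6 143.7] deg [0.03 0.   0.1 ] t 27.00 gap 0.0721 F [0.3 0.2 0.5] pos [ 0.4779 -0.4088  0.1977] yaw 60.1 q [-0.78  0.51  1.46  0.    1.17 -0.26]
```

View pics/w12.png

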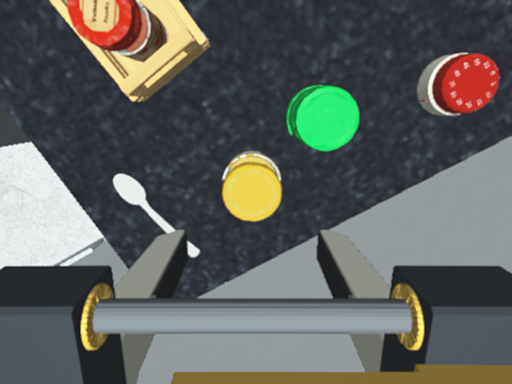

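The yellow lid sits at (252,190), centred; green is at (323,118), clear of the fingers. Descend and grip.

apply_moves(
  plan="-0.3 0 25 0 0 0 0.55; -0.3 0 55 0 0 0 0.55; -0.3 0 85 0 0 0 0.55; -0.3 0 110 0 0 0 0.55; -0.3 0 130 0 0 0 0.55; -0.3 0 140 0 0 0 0.55; -0.3 0 143.5 0 0 0 0.55; -0.3 0 143.5 0 0 0 0.55; -0.3 0 143.5 0 0 0 0.25; -0.3 0 143.5 0 0 0 0.1; -0.3 0 143.5 0 0 0 -1; -0.3 0 143.5 0 0 0 -1; -0.3 0 143.5 0 0 0 -1; -0.3 0 143.5 0 0 0 -1; -0.3 0 143.5 0 0 0 -1",
  newtons=25,
)

```text
clock: 28.25
position: [0.4778, -0.4105, 0.0546]
eef_rot: [[0.499, 0.866, 0.001], [0.866, -0.499, -0.001], [-0.0, 0.001, -1.0]]
ft_force: [-1.5, 0.5, 6.9]
finger_gap: 0.0535
gripper_force: 25.0
```

```bash
python3 go.py .4475 -.162 .24 96.5
```

```text
mm [ 200.1 -150.2 -185.7] deg [  0.07   0.05 -36.46] t 28.25 gap 0.0535 F [-1.5  0.5  6.9] pos [ 0.4778 -0.4105  0.0546] yaw 60.0 q [-0.78  0.69  1.55 -0.    0.9  -0.26]
```

apply_moves(
  plan="0 0 -12 0 0 0 -1; 0 0 -35 0 0 0 -1; 0 0 -68 0 0 0 -1; 0 0 -102 0 0 0 -1; 0 0 -136 0 0 0 -1; 6 -5 -165 0 0 0 -1; 20 -15 -185 0 0 -3 -1; 40 -30 -185 0 0 -8 -1; 65 -49 -185 0 0 -14 -1; 90 -68 -185 0 0 -20 -1; 115 -86 -185 0 0 -25 -1; 140 -105 -185 0 0 -30 -1; 163 -122 -185 0 0 -34 -1; 183 -137 -185 0 0 -36.5 -1; 195 -147 -185 0 0 -36.5 -1; 200 -150 -185 0 0 -36.5 -1; 200 -150 -185 0 0 -36.5 -1; 200 -150 -185 0 0 -36.5 -1",
)

```text
clock: 29.75
position: [0.4477, -0.1624, 0.2389]
eef_rot: [[-0.114, 0.993, 0.001], [0.993, 0.114, -0.0], [-0.001, 0.0, -1.0]]
ft_force: [-0.2, 0.1, -2.1]
finger_gap: 0.0537
gripper_force: 25.0
```

```bash
python3 go.py .4477 -.163 .0636 96.5
```

```text
mm [-5.000e-01 -1.000e-01  1.753e+02] deg [0.03 0.03 0.04] t 29.75 gap 0.0537 F [-0.2  0.1 -2.1] pos [ 0.4477 -0.1624  0.2389] yaw 96.5 q [-0.45  0.19  1.81 -0.    1.14 -0.56]
```

apply_moves(
  plan="-0.5 0 15 0 0 0 -1; -0.5 0 40 0 0 0 -1; -0.5 0 70 0 0 0 -1; -0.5 0 98 0 0 0 -1; -0.5 0 122 0 0 0 -1; -0.5 0 140 0 0 0 -1; -0.5 0 154 0 0 0 -1; -0.5 0 164 0 0 0 -1; -0.5 0 170 0 0 0 -1; -0.5 0 173 0 0 0 -1; -0.5 0 175 0 0 0 -1; -0.5 0 176 0 0 0 -1; -0.5 0 176.3 0 0 0 -1; -0.5 0 176.3 0 0 0 -1",
)

```text
clock: 30.92
position: [0.4478, -0.1629, 0.0636]
eef_rot: [[-0.114, 0.993, 0.001], [0.993, 0.114, -0.001], [-0.001, 0.001, -1.0]]
ft_force: [-5.3, 0.3, 9.0]
finger_gap: 0.0536
gripper_force: 25.0
```

```bash
python3 go.py .4477 -.163 .0636 96.5
```

```text
mm [-0.1 -0.1  0. ] deg [0.04 0.05 0.05] t 30.92 gap 0.0536 F [-5.3  0.3  9. ] pos [ 0.4478 -0.1629  0.0636] yaw 96.5 q [-0.45  0.46  1.96 -0.    0.72 -0.56]
```

Resting on the floor (9 N). Release, withdraw, look.

apply_moves(
  plan="0 0 0 0 0 0 0.2; 0 0 0 0 0 0 0.3; 0 0 0 0 0 0 0.6; 0 0 0 0 0 0 0.6; 0 0 0 0 0 0 0.6; 0 0 -8 0 0 0 0.6; 0 0 -30 0 0 0 0.6; 0 0 -65 0 0 0 0.6; 0 0 -100 0 0 0 0.6; 0 0 -140 0 0 0 0.6; 0 0 -180 0 0 0 0.6; -20 0 -210 0 0 0 0.6; -50 0 -235 0 0 0 0.6; -80 0 -235 0 0 0 0.6; -90 0 -235 0 0 0 0.6; -90 0 -235 0 0 0 0.6; -90 0 -235 0 0 0 0.6",
)

```text
clock: 32.33
position: [0.4572, -0.2513, 0.2967]
eef_rot: [[-0.113, 0.994, -0.001], [0.994, 0.113, 0.001], [0.001, -0.001, -1.0]]
ft_force: [-1.0, 0.2, 0.8]
finger_gap: 0.0743
gripper_force: 0.0
```

```bash
python3 look.py w13; python3 obj.py w14 .4473,-.162,.095 .4365,-.078,.133 .4552,-.2377,.116; python3 walls.py w13 .4466 -.1542 6.6 -.1 .11
python3 - <<'E'
from h import *
im,d,W,T=cloud("side"); cv2.imwrite("pics/side1.png",im[...,::-1]); W=W.reshape(-1,3);W=W[np.isfinite(W).all(1)]
for x,y,h in((.608,.2538,.1),(.679,.11,.062)):
    q=W[(np.hypot(W[:,0]-x,W[:,1]-y)<.06)&(abs(W[:,2]-h)<.005)]; print(((q.min(0)+q.max(0))/2).round(4))
E
```

```text
long -1 552 [ 0.461  -0.2727] [0.0745 0.0118] 6.4 mean [ 0.4612 -0.2723  0.0719]
.4473,-.162,.095 1983 mid [ 0.4466 -0.1631] ext [0.0535 0.0534] circ 0.4466 -0.1631 r 0.0270 ztop 0.0960 tilt [0.1 0.3]
.4365,-.078,.133 930 mid [ 0.4381 -0.0943] ext [0.0489 0.0218] circ 0.4380 -0.0863 r 0.0247 ztop 0.1335 tilt [-0.7  4.8]
.4552,-.2377,.116 1258 mid [ 0.4552 -0.238 ] ext [0.0426 0.0435] circ 0.4552 -0.2379 r 0.0221 ztop 0.1172 tilt [ 0.2 -1. ]
slices 39 u offset at v=0 0.0004 yaw corr -0.06 res 0.0002
divider v: [(np.float64(-0.052), 129), (np.float64(-0.048), 167), (np.float64(0.028), 45), (np.float64(0.032), 162), (np.float64(0.036), 115), (np.float64(0.052), 37), (np.float64(0.056), 19)]
[0.6086 0.2535 0.0985]
[0.6787 0.1105 0.0617]
```

View pics/w13.png

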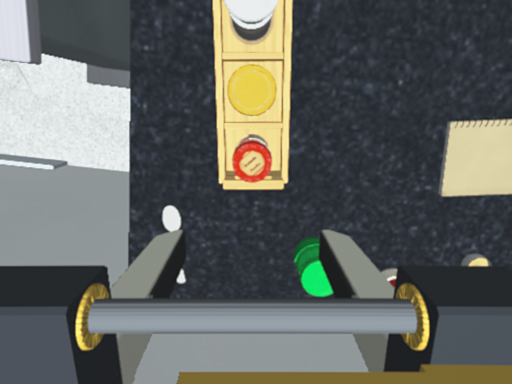

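View pics/side1.png

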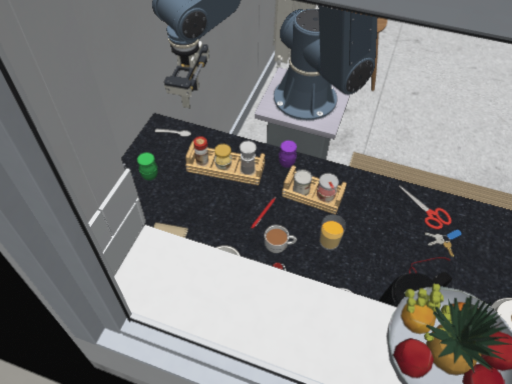

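Both kits stand in their compartments: spice at (252,161), mustard at (252,90) and the mill at (250,10) in the wrist view. In the side view jam and tin are at (328,187) and (303,182), and juice and cup have moved less than 1 mm. Handing in.

```bash
python3 -c "
from plant import *
print(finish_job())"
```

```text
the job is handed in; nothing more can be done
None
```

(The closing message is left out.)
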